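# Find the warped stacking lid on a surface plate and stack the sound one

### The job

One of the two aluminium lids on the sloped stand is warped, the other is sound. Take a lid off, lay it on the black surface plate, let it go and press down on its corners one after another to see whether it rocks; then put the warped lid right side up in the red tray and stack the sound lid on the blue base, cut corner over cut corner, fully seated. Leave the tape roll, the brass tin and the bead jar where they are.

Things in the scene. Friction and masses are not known exactly. Their poses are not given: they have to be found in the camera images.
- lid_1: one of two alike aluminium stacking lids, 110 x 64 x 18 mm (x, y, z): 4 mm top, 3 mm skirt, cavity 104 x 58 x 14 mm; the corner at +x -y is cut off at 45 degrees (14 mm legs). Four corner feet under the skirt. Origin: underside centre in the plane of the feet; z up out of the top. Exactly one lid, either may be it, is warped. 0.10 to 0.21 kg, centre of mass some 8 mm off centre
- lid_2: the other lid, same size and frame. The warped lid has one square corner bent up 5 mm: it rests level on the other three feet and rocks 4 to 5 degrees only while that corner is pressed (2 N, 15 mm in from both edges, is ample). The sound lid stays level. Grip a lid across its 64 mm width, fingers square to its top, tips some 10 mm below the top
- lid_1_key (a point): middle of the cut-off corner of lid_1, in the plane of its feet: 48 mm along +x and 25 mm along -y from the lid's origin
- lid_2_key (a point): the same point of lid_2
- stand: fixed wooden stand, 92 x 185 mm (x, y), origin at the centre of its underside. Two sloped saddles at y = +55 and -55 mm, 26 mm wide, rise towards +x at 35 degrees. A lid hangs over each, tilted like it, +x end up, mid-top about 67 mm above the bench; its skirt hangs free but hooks over the saddle's upper end: lift it off square to its top by 20 mm or more
- plate: fixed black granite surface plate 140 x 130 x 25 mm (x, y, z), origin at the centre of its underside
- plate_top (a point): centre of the surface plate's flat top
- base: fixed blue stack base, same outline as a lid (110 x 64 mm, corner at +x -y cut off), origin at the centre of its underside. Deck 24 mm high; on it a keyed register 99 x 53 mm with a stepped edge, 8 mm high, that enters a lid's cavity with 2.5 mm play on every side. A lid turned the wrong way round will not go down
- base_deck (a point): centre of the base's deck, 24 mm above its underside; a seated lid's origin comes here, with the lid's axes along the base's
- base_key (a point): middle of the base's cut-off corner at deck height; the seated lid's cut corner comes over it
- tray: fixed shallow red tray 130 x 120 x 10 mm (x, y, z), 3 mm walls and floor, origin at the centre of its underside
- tape: roll of tape 100 mm across, 25 mm high, a bystander
- brass_tin: round brass-coloured tin 63 mm across, 29 mm high, a bystander
- bead_jar: glass jar of blue beads with a cork, 50 mm across, 67 mm high, a bystander

How it is judged (in metres and radians):
On the way, in this order (a step that is already met when the one before it is completed fails the run):
1. a lid lies on the surface plate, let go (((horizontal distance between lid_1 and plate_top below 0.06 m and z of lid_1 in the frame of plate_top between -0.004 and 0.008 m and angle between lid_1's own z axis and vertical below 0.14 rad and contact force between the fingers and lid_1 below 0.05 N and linear speed of lid_1 below 0.02 m/s) or (horizontal distance between lid_2 and plate_top below 0.06 m and z of lid_2 in the frame of plate_top between -0.004 and 0.008 m and angle between lid_2's own z axis and vertical below 0.14 rad and contact force between the fingers and lid_2 below 0.05 N and linear speed of lid_2 below 0.02 m/s))), for 0.2 s.
2. the lid on the surface plate has been pressed down near a corner: the warped one until it rocked by 3 degrees, the sound one with about 2 N or more (((horizontal distance between lid_2 and plate_top below 0.06 m and z of lid_2 in the frame of plate_top between -0.004 and 0.008 m and angle between lid_2's own z axis and vertical above 0.05 rad and contact force between the fingers and lid_2 above 0.5 N and horizontal distance between the grasp point and lid_2 above 0.025 m) or (horizontal distance between lid_1 and plate_top below 0.06 m and z of lid_1 in the frame of plate_top between -0.004 and 0.008 m and angle between lid_1's own z axis and vertical below 0.03 rad and contact force between lid_1 and plate above 2.6 N and contact force between the fingers and lid_1 above 1 N and horizontal distance between the grasp point and lid_1 above 0.025 m))), for 0.05 s.
At the end, for the whole second after the job is handed in: The sound lid sits on the blue base: feet within 2.5 mm of the deck, centre within 5 mm, cut corner within 6 mm of the base's, level within 2 degrees. The warped lid lies right side up in the red tray, centre within 40 mm of its centre along both sides. Both at rest (distance between lid_1_key and base_key below 0.006 m and horizontal distance between lid_1 and base below 0.005 m and z of lid_1 in the frame of base_deck below 0.0025 m and angle between lid_1's own z axis and vertical below 0.04 rad and linear speed of each of lid_1, lid_2 below 0.01 m/s and x of lid_2 in the frame of tray between -0.04 and 0.04 m and y of lid_2 in the frame of tray between -0.04 and 0.04 m and height (world z) of lid_2 below 0.014 m and angle between lid_2's own z axis and vertical below 0.2 rad); the robot touches nothing.
It fails at once if the tape roll is shoved more than 30 mm or knocked over (distance of tape from where it was at the start of the episode above 0.03 m or angle between tape's own z axis and vertical above 0.4 rad).
It fails at once if the brass tin is shoved more than 30 mm or knocked over (distance of brass_tin from where it was at the start of the episode above 0.03 m or angle between brass_tin's own z axis and vertical above 0.4 rad).
It fails at once if the bead jar is shoved more than 30 mm or knocked over (distance of bead_jar from where it was at the start of the episode above 0.03 m or angle between bead_jar's own z axis and vertical above 0.4 rad).
It also fails if it takes over 72 s, if anything falls off the work surface, if the arm or the gripper's body presses on something with over 40 N, if the wrist force passes 120 N, or if a joint passes its speed limit or range.

### The arm

A 7-joint arm with a two-finger parallel gripper is mounted at the origin on the work surface; the furniture and walls round the work are solid. World frame = base frame: x ahead of the robot, y to its left, z up, the work surface at z = 0. Lengths are in m, angles in degrees, forces in N, time in s.
With the tool pointing down it reaches from about 0.425 to 0.875 m from the base axis. Payload 4.7 kg.
Tool frame: the origin (TCP) lies at the very end of the fingers, on their centre line; the grasp point (between the pads) lies 19 mm behind it; z points along the fingers, y is the line along which they close (so a half turn about z gives the same grasp; the last joint's range is limited). The gripper opens to 87 mm and grips with 3 to 60 N. Pads are 19 mm wide; open, the fingers measure 117 mm over their backs; the gripper's body (75 mm by 190 mm) begins 51 mm behind the grasp point.
Start: joints at [74.433, 18.392, -4.016, 83.108, 1.295, 78.541, -3.26], TCP at [0.183, -0.624, 0.223] pointing down, gripper open.
Joint ranges: [-163.93, 163.93], [-17.29, 119.83], [-79.2, 71.16], [3.27, 140.29], [-89.18, 269.18], [5.43, 117.66], [-154.24, 154.24]. Speed limits (degrees/s): [147.25, 147.25, 180, 180, 180, 180, 180].

### API

Orientations are given as [roll, pitch, yaw] about the fixed x, y, z axes, in that order (R = Rz(yaw) Ry(pitch) Rx(roll)).
In Python, from cell import telemetry, cams, env gives the robot as it stands.
- The arm moves only by the tool arm_command, never from a script. Its argument "series" is text: rows parted by semicolons, each of 5 numbers parted by spaces: the shift along the tool's x, y, z in mm, then the turn about the tool's z in rad, then the closure in counts, from 0 (fully open) to 255 (shut). A call has 1 to 20 rows; each row shifts and turns the commanded pose from where the row before left it, along the tool's axes as they then stand; what a row does not reach is not made up. A row lasts 1/12 s, in which the tool goes at most 41.7 mm and 7.16 degrees, less where a joint would pass 70% of its speed; a pose out of reach is approached as far as the arm can. A call is refused whole if a number of a shift passes 41.7 or a number of a turn 0.125, either way. A call with a gripper value outside its range is refused whole. The fingers move at their own pace and stop on an object; "squeeze" is the grip in N (left out, the last holds). Time passes only in rows, so rows that do not move let the fingers close. It gives the time, the measured TCP pose, the force, the opening and the grip force at its end, in the units of the state.
- telemetry.get_obs(): the state, without advancing time (a new reading comes with each control period).
- cams.read_camera(name): name is "scene" or "top"; returns the picture (400x640x3 uint8, blue, green, red); there is no depth.
- cams.calibration(name): a dict with "K" (3x3 intrinsics, pixels), "origin" and "rotation" of the camera in the world. Camera axes: x right, y down, z forward; pixel columns grow to the right and rows downward; lengths in m; the calibration is good to about 2 mm. A picture is of the moment at which its call begins. calibration takes no time and is no camera call.
- env.sign_off(): hands the job in; it is judged then, once.
The state is a dict: "time_s": time; "qpos": joint angles; "joint_velocities": joint speeds; "effort": joint torques, N m; "tool_pos": TCP position; "tool_rot": TCP orientation; "force": force on the tool from outside, world axes, zero at the start; "wrist_torque": the same for the moment, N m; "grip_width": finger opening in m; "grasp_force": force on a finger pad.
Only numpy, scipy, OpenCV 4.12 (cv2) and the standard library are available. Lean on these libraries where they do the work, as an engineer would, in place of code of your own. Each camera call takes 0.05 s, during which the arm holds its last target. There are 200 camera calls.

## Working session

There is one attempt and no reset: what is moved stays moved. The work goes in short steps, Python scripts to look and compute and a tool call to move; the robot and the scene stay as the last step left them, time stands still between calls to the robot, and variables do not carry over. Pictures are saved under pics/ and viewed, at most 10 in all, crops included, and the job is handed in when it is done.

Besides the shell and the picture viewer there is one more tool, called by a JSON object that holds its "name" and its "arguments", one argument or row to a line. arm_command: Moves the arm, as the interface text tells. Its arguments: {"type":"object","properties":{"series":{"type":"string"},"squeeze":{"type":"number"}},"required":["series"]}

```bash
ls; mkdir -p pics; python3 - <<'E'
from cell import telemetry, cams, env
import cv2
for n in("scene","top"):
    cv2.imwrite(f"pics/{n}0.png",cams.read_camera(n)); c=cams.calibration(n); print(n,c)
print(telemetry.get_obs())
E
```

```text
pics
scene {'K': array([[426.86405071,   0.        , 313.08438839],
       [  0.        , 426.86405071, 203.92460127],
       [  0.        ,   0.        ,   1.        ]]), 'origin': array([-0.14125569,  0.58787967,  0.70208853]), 'rotation': array([-127.45475081,   -0.14275525, -126.84919647])}
top {'K': array([[512.18288186,   0.        , 331.70952111],
       [  0.        , 512.18288186, 201.81399737],
       [  0.        ,   0.        ,   1.        ]]), 'origin': array([0.34720912, 0.09732982, 1.48572556]), 'rotation': array([-173.11355512,   -0.34844157,  -90.64057136])}
{'time_s': 0.1, 'qpos': array([74.43240764, 18.43449027, -4.01660894, 83.16962166,  1.29523801,
       78.5411252 , -3.26092374]), 'joint_velocities': array([-0.00552811, -0.13644593, -0.0375257 , -0.20375403,  0.04372507,
        0.00955435,  0.06569372]), 'effort': array([-1.00856178e-03, -4.92572165e+01, -4.06077364e-01, -3.13399386e+01,
       -6.39944826e-02,  3.95074754e-02,  6.47679030e-05]), 'tool_pos': array([ 0.18307256, -0.62315329,  0.22155971]), 'tool_rot': array([-1.79900016e+02,  5.46450673e-03,  1.63773757e+01]), 'force': array([ 0.45647816,  0.43308671, -0.57576688]), 'wrist_torque': array([ 0.00643572,  0.00682802, -0.03693962]), 'grasp_force': 0.0, 'grip_width': 0.08737452928478028}
```

View pics/top0.png

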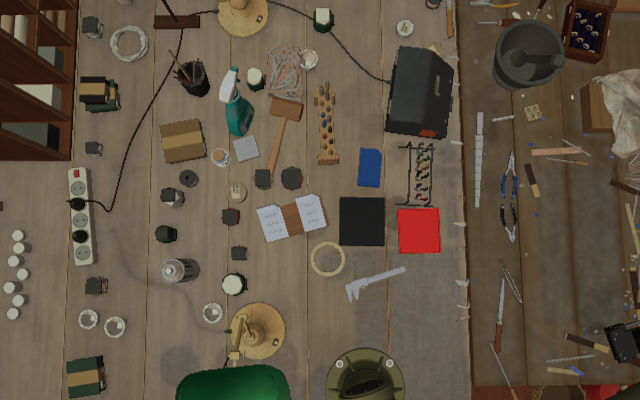

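View pics/scene0.png

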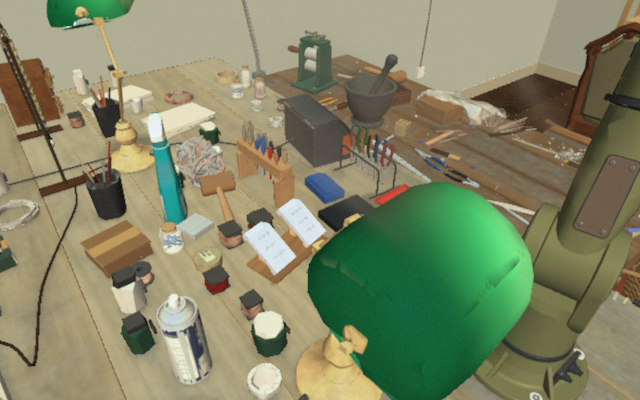

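The top view has image up = +x and right = -y. The stand with its two lids is at about (291,218), the plate at (362,222), the tray at (419,231), the blue base at (370,167) and the tape at (327,258). In the scene view a green lamp hides part of the plate and tray. Next I'll zoom in.

```bash
cat > h.py <<'E'
import numpy as np, cv2
from scipy.spatial.transform import Rotation as R
from cell import telemetry, cams, env
def cal(n):
    c=cams.calibration(n); return c["K"],np.array(c["origin"]),R.from_euler("xyz",c["rotation"],degrees=True).as_matrix()
def ray(n,uv):
    K,o,M=cal(n); d=M@np.linalg.solve(K,[uv[0],uv[1],1]); return o,d/np.linalg.norm(d)
def onz(n,uv,z):
    o,d=ray(n,uv); return o+d*(z-o[2])/d[2]
def proj(n,p):
    K,o,M=cal(n); q=K@(M.T@(np.array(p)-o)); return q[:2]/q[2]
def tri(a,b):
    (o1,d1),(o2,d2)=ray("top",a),ray("scene",b)
    s=np.linalg.lstsq(np.c_[d1,-d2],o2-o1,rcond=None)[0]
    p,q=o1+d1*s[0],o2+d2*s[1]; return (p+q)/2,np.linalg.norm(p-q)
def crop(img,x0,y0,x1,y1,f,name):
    cv2.imwrite(name,cv2.resize(img[y0:y1,x0:x1],None,fx=f,fy=f,interpolation=cv2.INTER_CUBIC))
E
python3 - <<'E'
from h import *
t=cv2.imread("pics/top0.png"); s=cv2.imread("pics/scene0.png")
a=cv2.resize(t[145:280,250:450],None,fx=4,fy=4,interpolation=cv2.INTER_CUBIC); cv2.imwrite("pics/topc.png",a)
crop(s,220,160,420,290,4,"pics/scenec.png")
hsv=cv2.cvtColor(t,cv2.COLOR_BGR2HSV)
def blob(name,m,z,box):
    k=np.zeros_like(m);x0,y0,x1,y1=box;k[y0:y1,x0:x1]=m[y0:y1,x0:x1]
    c=max(cv2.findContours(k,cv2.RETR_EXTERNAL,cv2.CHAIN_APPROX_NONE)[0],key=cv2.contourArea)
    r=cv2.minAreaRect(c)
    P=np.array([onz("top",p,z)[:2] for p in c[:,0,:]],np.float32)*1000
    w=cv2.minAreaRect(P); print(name,r,'world mm',w)
blob("tray",cv2.inRange(hsv,(0,150,80),(8,255,255)),0.01,(380,190,460,270))
blob("base",cv2.inRange(hsv,(100,120,50),(125,255,255)),0.028,(340,130,400,200))
blob("plate",cv2.inRange(hsv,(0,0,0),(180,255,60)),0.025,(332,190,392,255))
m=cv2.inRange(hsv,(90,0,130),(130,70,255))
blob("lidL",m,0.067,(250,190,291,250)); blob("lidR",m,0.067,(291,190,332,250))
E
```

```text
tray ((418.6970520019531, 230.44015502929688), (45.493167877197266, 41.5980339050293), 87.1375961303711) world mm ((439.78424072265625, -163.85182189941406), (130.78211975097656, 120.46281433105469), 1.1997594833374023)
base ((369.4241638183594, 167.4103546142578), (21.50878143310547, 37.28742218017578), 4.763641834259033) world mm ((622.3543090820312, -23.660743713378906), (62.227840423583984, 109.35682678222656), 84.0199203491211)
plate ((361.5, 221.0), (48.0, 45.0), 90.0) world mm ((467.24853515625, 1.8556747436523438), (128.7742919921875, 138.2565460205078), 88.65764617919922)
lidL ((272.0982360839844, 222.31106567382812), (34.57991409301758, 22.58485221862793), 72.47442626953125) world mm ((463.1153564453125, 252.7362060546875), (97.05894470214844, 62.411312103271484), 17.868112564086914)
lidR ((310.2923278808594, 211.7384490966797), (34.02984619140625, 22.628093719482422), 74.74488067626953) world mm ((491.4246826171875, 146.778564453125), (95.25011444091797, 63.0371208190918), 14.670598030090332)
```

View pics/topc.png

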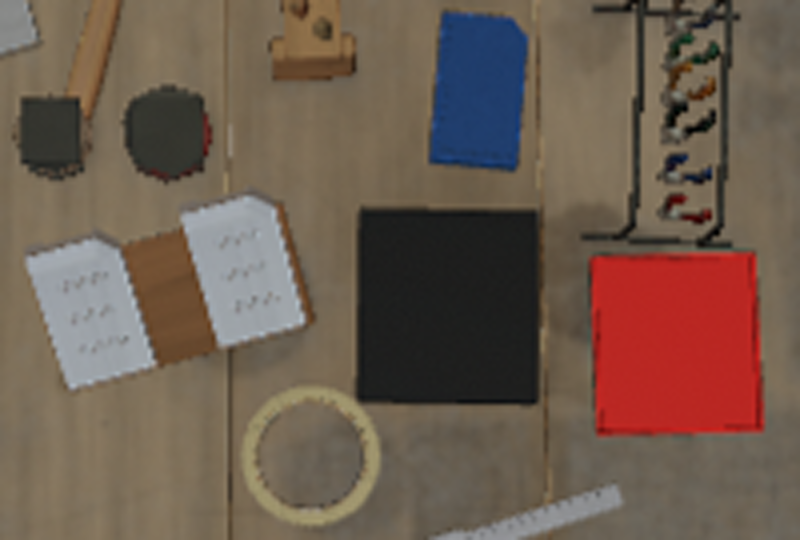

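View pics/scenec.png

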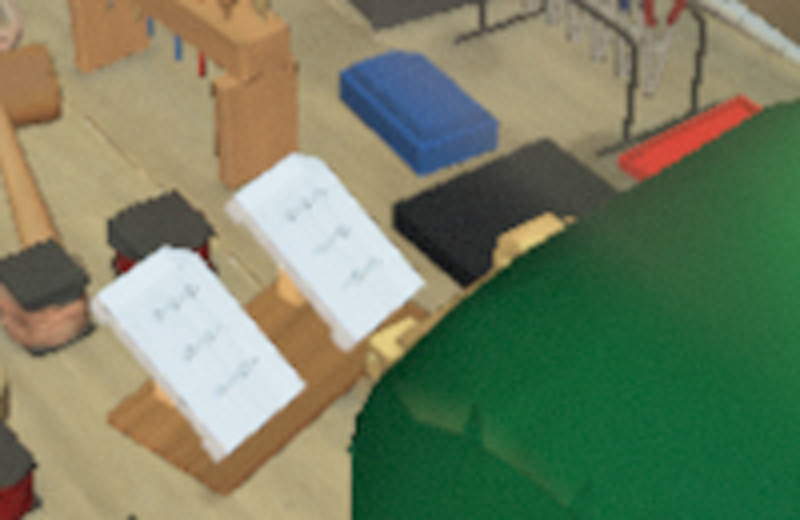

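The zoomed views show both lids with +x end up and cut corner at upper right, i.e. +x -y. The lid lower edges are at crop (72,388)-(157,362) on the left lid and (220,348)-(305,323) on the right lid. The base is cut at top right and leans slightly clockwise, and the pliers rack stands right of it. The tool can only turn about its own z, so I'll grip with vertical fingers across the width and let each lid pivot level on the plate.

```bash
python3 - <<'E'
from h import *
np.set_printoptions(precision=1,suppress=True)
T=lambda x,y:(x/4+250-.375,y/4+145-.375); S=lambda x,y:(x/4+220-.375,y/4+160-.375)
mids={}
for n,a,b in(("L",(72,388),(157,362)),("R",(220,348),(305,323))):
    p,q=[onz("top",T(*k),.0355)*1e3 for k in(a,b)]; d=p-q
    mids[n]=(p+q)/2; print(n,p,q,"len",np.linalg.norm(d),"yaw",np.degrees(np.arctan2(-d[0],d[1])))
d=mids["L"]-mids["R"]; yaw=np.arctan2(-d[0],d[1]); print("sep",np.linalg.norm(d),np.degrees(yaw))
for n in mids: print("top centre",n,mids[n]+45.05*np.array([np.cos(yaw),np.sin(yaw),0])+[0,0,31.5])
for nm,t,s in(("R lowright",(305,323),(423,287)),("L lowright",(157,362),(303,385)),("rack near end L",(630,235),(628,135)),("rack top",(640,8),(575,-5)),("block low",(313,70),(262,75)),("platecorner",(358,208),(395,203)),("basecorner",(517,168),(497,122))):
    p,e=tri(T(*t),S(*s)); print(nm,p*1e3,"gap",e*1e3)
for r in((630,235),(640,90)): print(onz("top",T(*r),.06)*1e3)
t=cv2.imread("pics/top0.png");hsv=cv2.cvtColor(t,cv2.COLOR_BGR2HSV)
E
```

```text
L [410.9 268.7  35.5] [428.6 208.8  35.5] len 62.54063945213183 yaw 16.432741664454028
R [438.  164.2  35.5] [455.1 103.9  35.5] len 62.702806447738716 yaw 15.806235149319187
sep 108.11445358876043 14.355981383569773
top centre L [463.4 249.9  67. ]
top centre R [490.2 145.2  67. ]
R lowright [454.9 103.3  31.8] gap 1.4650188622271618
L lowright [428.5 208.6  33. ] gap 0.9064179074161333
rack near end L [ 520.2 -132.8    2.8] gap 2.564207136336722
rack top [ 656.  -159.6   45.2] gap 60.84058637410901
block low [627.9  97.5  87.5] gap 2.813852335212899
platecorner [536.9  63.3  24.9] gap 4.364254024092516
basecorner [566.7 -50.2  22.7] gap 0.3372239690316778
[ 512.7 -124.8   60. ]
[ 615.9 -134.8   60. ]
```

```bash
cat >> h.py <<'E'
def go(*wps,maxmm=33):
    """wps: (x,y,z mm,yaw deg): print tool-axis shifts/turn per leg and per-row split"""
    o=telemetry.get_obs(); p=np.array(o["tool_pos"])*1e3; y=o["tool_rot"][2]
    for w in wps:
        th=np.radians(y); M=np.array([[np.cos(th),np.sin(th),0],[np.sin(th),-np.cos(th),0],[0,0,-1]])
        d=M@(np.array(w[:3])-p); t=-np.radians(w[3]-y)
        n=int(max(np.ceil(np.linalg.norm(d)/maxmm),1)); print("leg",np.round(d,1),"turn",round(t,3),"n",n,"row",np.round(d/n,1),"(turn after)")
        p=np.array(w[:3]);y=w[3]
E
python3 - <<'E'
from h import *
go((450,-300,223,16.4),(490,145,160,15.5),(490,145,53,15.5))
for h in (.05,.08,.1,.12): print(h,(proj("scene",[.52,-.133,h])-[220,160])*4,(proj("scene",[.62,-.14,h])-[220,160])*4)
E
```

```text
leg [ 347.2 -234.8   -1.4] turn -0.0 n 13 row [ 26.7 -18.1  -0.1] (turn after)
leg [ 164.  -415.6   63. ] turn 0.016 n 14 row [ 11.7 -29.7   4.5] (turn after)
leg [  0.   0. 107.] turn -0.0 n 4 row [ 0.   0.  26.8] (turn after)
0.05 [635.3165835   77.53094176] [545.33521176  11.44360842]
0.08 [639.63019194  40.3503613 ] [548.0522226  -24.68038121]
0.1 [642.58333553  14.89612859] [549.90959696 -49.37508283]
0.12 [645.6007617  -11.11217934] [551.80512212 -74.57701797]
```

{"name": "arm_command", "arguments": {
  "series": "26.7 -18 0 0 0;26.7 -18 0 0 0;26.7 -18 0 0 0;26.7 -18 0 0 0;26.7 -18 0 0 0;26.7 -18 0 0 0;26.7 -18 0 0 0;26.7 -18 0 0 0;26.7 -18 0 0 0;26.7 -18 0 0 0;26.7 -18 0 0 0;26.7 -18 0 0 0;26.7 -18 0 0 0",
  "squeeze": 20
}}

```text
time_s: 1.18
tool_pos: [0.4508, -0.2998, 0.2223]
tool_rot: [-180.0, 0.0, 16.4]
force: [-0.6, -0.2, -0.0]
grip_width: 0.0868
grasp_force: 0.0
```

{"name": "arm_command", "arguments": {
  "series": "11.7 -29.7 4.5 0 0;11.7 -29.7 4.5 0 0;11.7 -29.7 4.5 0 0;11.7 -29.7 4.5 0 0;11.7 -29.7 4.5 0 0;11.7 -29.7 4.5 0 0;11.7 -29.7 4.5 0 0;11.7 -29.7 4.5 0 0;11.7 -29.7 4.5 0 0;11.7 -29.7 4.5 0 0;11.7 -29.7 4.5 0 0;11.7 -29.7 4.5 0 0;11.7 -29.7 4.5 0 0;11.7 -29.7 4.5 0.016 0;0 0 0 0 0;0 0 0 0 0;0 0 0 0 0"
}}

```text
time_s: 2.6
tool_pos: [0.49, 0.1432, 0.1591]
tool_rot: [180.0, 0.1, 15.5]
force: [0.4, 0.1, -0.0]
grip_width: 0.087
grasp_force: 0.0
```

```bash
python3 - <<'E'
from h import *
cv2.imwrite("pics/s1.png",cams.read_camera("scene")[120:300,180:440].repeat(3,0).repeat(3,1))
o=telemetry.get_obs();print(o["tool_pos"],o["tool_rot"],o["qpos"])
go((490,145,53,15.5))
E
```

```text
[0.49021192 0.14246348 0.15926176] [1.79957063e+02 4.30043258e-02 1.53773135e+01] [ 23.31674086   7.13499357 -45.01095913 106.13833984   5.44230892
  68.93882344 -98.05928452]
leg [  0.5  -2.5 106.3] turn -0.002 n 4 row [ 0.1 -0.6 26.6] (turn after)
```

View pics/s1.png

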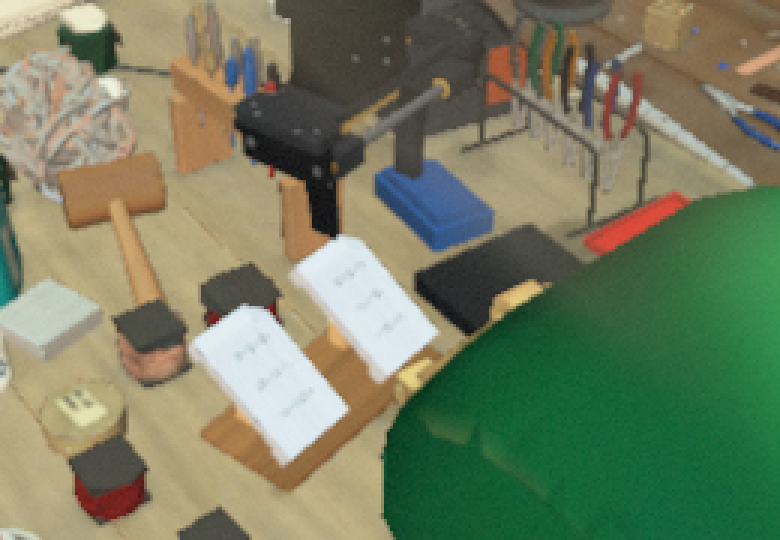

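The gripper hangs above the right-hand lid, left finger at (325,205), and the way down is clear. I'll descend and grip.

{"name": "arm_command", "arguments": {
  "series": "0.5 -2.5 20 0 0;0 0 25 0 0;0 0 25 0 0;0 0 20 0 0;0 0 10 0 0;0 0 6.3 0 0;0 0 0 0 0;0 0 0 0 0",
  "squeeze": 20
}}

```text
time_s: 3.32
tool_pos: [0.4907, 0.1461, 0.0539]
tool_rot: [180.0, -0.1, 15.4]
force: [0.5, 0.7, -0.0]
grip_width: 0.0873
grasp_force: 0.0
```

{"name": "arm_command", "arguments": {
  "series": "0 0 0 0 255;0 0 0 0 255;0 0 0 0 255;0 0 0 0 255;0 0 0 0 255;0 0 0 0 255;0 0 0 0 255;0 0 0 0 255",
  "squeeze": 20
}}

```text
time_s: 3.98
tool_pos: [0.4904, 0.1463, 0.0536]
tool_rot: [180.0, -0.0, 15.5]
force: [-0.5, -0.3, 3.3]
grip_width: 0.0638
grasp_force: 20.0
```

{"name": "arm_command", "arguments": {
  "series": "-2.9 0 -4.1 0 255;-5.7 0 -8.2 0 255;-5.7 0 -8.2 0 255;-5.7 0 -8.2 0 255;0 0 -15 0 255;0 0 -25 0 255;0 0 -20 0 255;0 0 0 0 255;0 0 0 0 255"
}}

```text
time_s: 4.73
tool_pos: [0.4709, 0.1411, 0.1425]
tool_rot: [180.0, -0.1, 15.5]
force: [0.2, 0.2, -1.8]
grip_width: 0.0635
grasp_force: 20.0
```

```bash
python3 - <<'E'
from h import *
cv2.imwrite("pics/s2.png",cams.read_camera("scene")[80:300,180:440].repeat(2,0).repeat(2,1))
o=telemetry.get_obs();print(o["tool_pos"],o["tool_rot"],o["force"],o["grip_width"])
go((467,2,130,0))
E
```

```text
[0.47011629 0.14080312 0.1413833 ] [1.79978673e+02 4.93771912e-02 1.54569648e+01] [ 0.01063812 -0.44128741 -1.49352201] 0.06407774738005437
leg [-40.  133.   11.4] turn 0.27 n 5 row [-8.  26.6  2.3] (turn after)
```

View pics/s2.png

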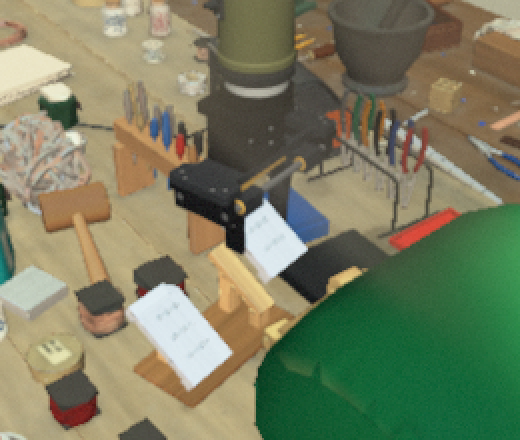

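The lid is held, still tilted at 35 degrees and clear of the stand, at about (275,245) in the crop. Now I'll take it over the plate.

{"name": "arm_command", "arguments": {
  "series": "-8 26.6 2.3 0 255;-8 26.6 2.3 0 255;-8 26.6 2.3 0 255;-8 26.6 2.3 0 255;-8 26.6 2.3 0 255;0 0 0 0.09 255;0 0 10 0.09 255;0 0 20 0.09 255;0 0 20 0 255;0 0 10 0 255;0 0 0 0 255;0 0 0 0 255"
}}

```text
time_s: 5.78
tool_pos: [0.4666, 0.0025, 0.0695]
tool_rot: [-180.0, 0.1, 0.0]
force: [0.4, -0.2, -0.8]
grip_width: 0.0638
grasp_force: 20.0
```

{"name": "arm_command", "arguments": {
  "series": "0 0 3 0 255;0 0 4 0 255;0 0 4 0 255;0 0 4 0 255;0 0 4 0 255;0 0 0 0 255",
  "squeeze": 8
}}

```text
time_s: 6.28
tool_pos: [0.4683, 0.0022, 0.0514]
tool_rot: [-180.0, -0.1, -0.0]
force: [1.4, 0.4, 0.4]
grip_width: 0.0639
grasp_force: 8.0
```

{"name": "arm_command", "arguments": {
  "series": "0 0 3 0 255;0 0 4 0 255;0 0 4 0 255;0 0 3 0 255;0 0 0 0 255"
}}

```text
time_s: 6.7
tool_pos: [0.4665, 0.0022, 0.0364]
tool_rot: [-180.0, 0.1, -0.0]
force: [0.0, 0.5, -0.8]
grip_width: 0.0641
grasp_force: 8.0
```

{"name": "arm_command", "arguments": {
  "series": "0 0 1.5 0 255;0 0 1.5 0 255;0 0 1.5 0 255;0 0 0 0 255;0 0 0 0 255"
}}

```text
time_s: 7.12
tool_pos: [0.4673, 0.0021, 0.0328]
tool_rot: [180.0, 0.0, -0.0]
force: [0.2, 0.0, -1.6]
grip_width: 0.064
grasp_force: 8.0
```

```bash
python3 - <<'E'
from h import *
a=cams.read_camera("scene")[130:290,240:460].repeat(3,0).repeat(3,1)
cv2.imwrite("pics/s3.png",a)
o=telemetry.get_obs();print(o["tool_pos"],o["force"],o["wrist_torque"])
E
```

```text
[0.4672795  0.00219151 0.03274806] [-0.1076652  -0.58007677 -0.55994334] [ 0.02760718  0.02918316 -0.00015993]
```

View pics/s3.png

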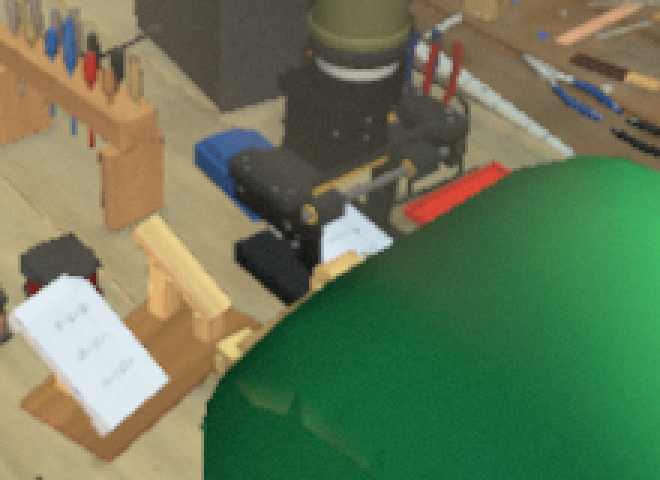

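The lamp hides most of the plate, leaving the lid visible between the fingers at about (355,235). I'll carry on lowering by force.

{"name": "arm_command", "arguments": {
  "series": "0 0 1 0 255;0 0 1 0 255;0 0 0 0 255;0 0 0 0 255"
}}

```text
time_s: 7.5
tool_pos: [0.4677, 0.0022, 0.0309]
tool_rot: [180.0, -0.0, -0.0]
force: [0.6, 0.5, -1.5]
grip_width: 0.0637
grasp_force: 8.0
```

{"name": "arm_command", "arguments": {
  "series": "0 0 1 0 255;0 0 0 0 255;0 0 0 0 255"
}}

```text
time_s: 7.75
tool_pos: [0.4677, 0.0022, 0.0299]
tool_rot: [180.0, -0.0, -0.0]
force: [1.0, 0.4, 0.4]
grip_width: 0.0641
grasp_force: 8.0
```

```bash
python3 - <<'E'
from h import *
i=cams.read_camera("top"); a=cv2.resize(i[190:255,330:395],None,fx=8,fy=8,interpolation=cv2.INTER_CUBIC)
b=cv2.resize(cams.read_camera("scene")[190:240,310:390],None,fx=6,fy=6,interpolation=cv2.INTER_CUBIC)
c=np.zeros((520,1000,3),np.uint8);c[:520,:520]=a;c[:300,520:1000]=b
cv2.imwrite("pics/t4.png",cv2.resize(c,(800,416)))
print(telemetry.get_obs()["force"])
E
```

```text
[ 0.89189508 -0.22176536 -0.15017142]
```

View pics/t4.png

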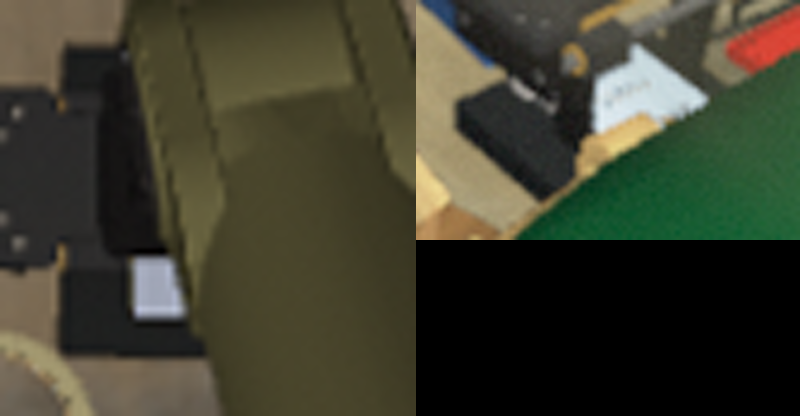

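The top crop shows the lid's lower end at about (158,318), and the scene crop shows its -y side with the corners at (638,45) and (708,100). I'll compare these with the projection of a flat lid.

```bash
python3 - <<'E'
from h import *
np.set_printoptions(precision=1,suppress=True)
print("edge x",onz("top",(330+158*1.25/8-.4,190+318*1.25/8-.4),.043)*1e3)
for t in(0,5,10,20,35):
    c,s=np.cos(np.radians(t)),np.sin(np.radians(t)); piv=np.array([467.5,2,40.])
    f=lambda x,y,z: piv+[x*c-z*s,y,x*s+z*c]
    out=[]
    for q in((41,-32,5),(55,-18,5),(-55,-32,5),(55,32,5)):
        p=(proj("scene",f(*q)/1e3)-[310,190])*6/1.25+[416,0]; out.append(p)
    print(t,np.array(out).ravel(),"low z",f(-55,0,-13)[2],f(-55,0,5)[0])
E
```

```text
edge x [414.5  24.3  43. ]
0 [621.8  30.3 585.2  27.2 745.7 120.  513.   60.6] low z 27.0 412.5
5 [622.9  25.6 586.4  20.6 745.1 127.5 514.   54. ] low z 22.255903073686106 412.2735128912157
10 [624.4  21.1 588.1  14.5 743.9 134.6 515.5  47.8] low z 17.64684943916013 412.4673326959939
20 [628.4  13.4 592.9   3.7 740.  147.2 520.   37.1] low z 8.972888046871411 414.10680514014666
35 [637.1   5.3 603.7  -8.  730.3 161.5 530.1  25.4] low z -2.1956805750644293 419.5787553823502
```

{"name": "arm_command", "arguments": {
  "series": "0 0 1 0 255;0 0 1 0 255;0 0 0 0 255;0 0 0 0 255",
  "squeeze": 4
}}

```text
time_s: 8.18
tool_pos: [0.4677, 0.0022, 0.0281]
tool_rot: [180.0, -0.0, -0.0]
force: [-0.2, -0.4, 3.5]
grip_width: 0.0642
grasp_force: 4.0
```

{"name": "arm_command", "arguments": {
  "series": "0 0 0 0 200;0 0 0 0 100;0 0 0 0 0;0 0 0 0 0;0 0 0 0 0;0 0 0 0 0;0 0 0 0 0;0 0 0 0 0"
}}

```text
time_s: 8.85
tool_pos: [0.4675, 0.0021, 0.0278]
tool_rot: [180.0, 0.0, -0.0]
force: [-0.2, 0.2, 0.4]
grip_width: 0.0859
grasp_force: 0.0
```

{"name": "arm_command", "arguments": {
  "series": "0 0 -25 0 0;0 0 -40 0 0;0 30 -10 0 0;0 35 0 0 0;0 35 0 0 0;0 35 0 0 0;0 35 0 0 0;0 0 0 0 255;0 0 0 0 255"
}}

```text
time_s: 9.6
tool_pos: [0.4671, -0.17, 0.1027]
tool_rot: [-180.0, 0.0, -0.3]
force: [0.2, 0.9, 0.2]
grip_width: 0.0802
grasp_force: 0.0
```

```bash
cat >> h.py <<'E'
def lid(z,box,img=None,lo=(90,0,130),hi=(130,70,255)):
    """fit lid top outline at height z inside pixel box; world mm centre, size, yaw"""
    t=cams.read_camera("top") if img is None else img
    hsv=cv2.cvtColor(t,cv2.COLOR_BGR2HSV); m=cv2.inRange(hsv,lo,hi); k=np.zeros_like(m);x0,y0,x1,y1=box;k[y0:y1,x0:x1]=m[y0:y1,x0:x1]
    k=cv2.resize(k,None,fx=4,fy=4,interpolation=cv2.INTER_CUBIC); k=(k>127).astype(np.uint8)
    c=max(cv2.findContours(k,cv2.RETR_EXTERNAL,cv2.CHAIN_APPROX_NONE)[0],key=cv2.contourArea)[:,0,:]
    P=np.array([onz("top",(p+.5)/4-.5,z)[:2] for p in c],np.float32)*1000
    (cx,cy),(w,h),a=cv2.minAreaRect(P)
    if w<h: a-=90;w,h=h,w
    return np.round([cx,cy,w,h,(a+90)%180-90],1),P
E
python3 - <<'E'
from h import *
t=cams.read_camera("top"); cv2.imwrite("pics/t5.png",t)
r,P=lid(.043,(330,190,395,255),t); print(r)
go((r[0],r[1],100,0))
E
```

```text
[471.8   4.1 109.9  64.7  -0.6]
leg [   4.1 -172.     2.7] turn -0.002 n 6 row [  0.7 -28.7   0.5] (turn after)
```

The lid lies level on the plate, measured 110 x 65 mm with its centre near (471,3). Next I'll press the -x +y corner with the fingers shut.

```bash
python3 - <<'E'
from h import *
print(telemetry.get_obs()["grip_width"])
go((431,20,60,0),(431,20,46,0))
E
```

```text
0.07648286772408161
leg [ -36.7 -187.8   42.7] turn -0.002 n 6 row [ -6.1 -31.3   7.1] (turn after)
leg [ 0.  0. 14.] turn -0.0 n 1 row [ 0.  0. 14.] (turn after)
```

{"name": "arm_command", "arguments": {
  "series": "0 0 0 0 255;0 0 0 0 255;-6.1 -31.3 0 0 255;-6.1 -31.3 0 0 255;-6.1 -31.3 0 0 255;-6.1 -31.3 0 0 255;-6.1 -31.3 0 0 255;-6.1 -31.3 0 0 255;0 0 20 0 255;0 0 23 0 255;0 0 8 0 255;0 0 4 0 255;0 0 0 0 255"
}}

```text
time_s: 10.73
tool_pos: [0.4304, 0.0204, 0.0474]
tool_rot: [-180.0, 0.1, 0.0]
force: [-0.2, -1.2, -0.2]
grip_width: 0.0014
grasp_force: 0.0
```

{"name": "arm_command", "arguments": {
  "series": "0 0 1 0 255;0 0 1 0 255;0 0 1 0 255;0 0 0 0 255"
}}

```text
time_s: 11.07
tool_pos: [0.4315, 0.0198, 0.0453]
tool_rot: [180.0, -0.0, -0.0]
force: [-0.5, -0.5, 0.7]
grip_width: 0.0005
grasp_force: 0.0
```

{"name": "arm_command", "arguments": {
  "series": "0 0 1 0 255;0 0 0.5 0 255;0 0 0 0 255;0 0 0 0 255"
}}

```text
time_s: 11.4
tool_pos: [0.431, 0.0199, 0.0434]
tool_rot: [180.0, 0.0, -0.0]
force: [-0.4, -0.2, -0.9]
grip_width: 0.0006
grasp_force: 0.1
```

{"name": "arm_command", "arguments": {
  "series": "0 0 1 0 255;0 0 0.5 0 255;0 0 0 0 255;0 0 0 0 255"
}}

```text
time_s: 11.73
tool_pos: [0.4311, 0.0199, 0.0433]
tool_rot: [179.9, 0.0, -0.0]
force: [-5.0, -0.1, 14.0]
grip_width: 0.0005
grasp_force: 7.2
```

{"name": "arm_command", "arguments": {
  "series": "0 0 1 0 255;0 0 0 0 255;0 0 0 0 255"
}}

```text
time_s: 11.98
tool_pos: [0.4311, 0.0199, 0.0432]
tool_rot: [179.9, 0.1, -0.0]
force: [-8.2, -0.8, 23.4]
grip_width: 0.0004
grasp_force: 11.8
```

{"name": "arm_command", "arguments": {
  "series": "0 0 -12 0 255;0 17 0 0 255;0 17 0 0 255;0 0 5 0 255;0 0 3.5 0 255;0 0 1 0 255;0 0 1 0 255;0 0 0 0 255;0 0 0 0 255"
}}

```text
time_s: 12.73
tool_pos: [0.4306, -0.0136, 0.0424]
tool_rot: [180.0, 0.1, 0.0]
force: [-2.0, -1.3, 3.7]
grip_width: 0.0003
grasp_force: 1.7
```

{"name": "arm_command", "arguments": {
  "series": "0 0 0.5 0 255;0 0 0 0 255;0 0 0 0 255"
}}

```text
time_s: 12.98
tool_pos: [0.4308, -0.0138, 0.0419]
tool_rot: [-180.0, 0.0, 0.0]
force: [-2.8, -1.7, 4.1]
grip_width: 0.0003
grasp_force: 1.7
```

{"name": "arm_command", "arguments": {
  "series": "0 0 1 0 255;0 0 0 0 255;0 0 0 0 255"
}}

```text
time_s: 13.23
tool_pos: [0.4311, -0.0139, 0.0411]
tool_rot: [180.0, 0.0, -0.0]
force: [-3.0, -2.0, 4.9]
grip_width: 0.0007
grasp_force: 3.0
```

{"name": "arm_command", "arguments": {
  "series": "0 0 1 0 255;0 0 1 0 255;0 0 0 0 255;0 0 0 0 255"
}}

```text
time_s: 13.57
tool_pos: [0.4312, -0.014, 0.0406]
tool_rot: [179.9, 0.1, -0.0]
force: [-9.1, -0.5, 21.5]
grip_width: 0.0007
grasp_force: 10.7
```

This corner sank 2.7 mm under 4 N and then went solid, while the +y corner stayed rigid. So this lid is the warped one. I'll regrip it level and take it to the tray.

{"name": "arm_command", "arguments": {
  "series": "0 0 -5 0 255;0 0 -30 0 0;20 -8 0 0 0;20 -8 0 0 0;0 0 0 0 0;0 0 0 0 0;0 0 0 0 0;0 0 0 0 0;0 0 15 0 0;0 0 17 0 0;0 0 7 0 0;0 0 0 0 0",
  "squeeze": 20
}}

```text
time_s: 14.57
tool_pos: [0.4722, -0.0015, 0.0427]
tool_rot: [179.5, 0.1, -0.0]
force: [-25.9, -12.3, 73.7]
grip_width: 0.0601
grasp_force: 36.5
```

```bash
python3 - <<'E'
from h import *
go((470.5,2.3,33,-.3),(470.5,2.3,110,-.3),(440,-164,110,1.2),(440,-164,20,1.2))
print(telemetry.get_obs()["grip_width"])
E
```

```text
leg [-1.7 -3.8  9.7] turn 0.005 n 1 row [-1.7 -3.8  9.7] (turn after)
leg [  0.   0. -77.] turn -0.0 n 3 row [  0.    0.  -25.7] (turn after)
leg [-29.6 166.5   0. ] turn -0.026 n 6 row [-4.9 27.7  0. ] (turn after)
leg [ 0.  0. 90.] turn -0.0 n 3 row [ 0.  0. 30.] (turn after)
0.060149711776921654
```

The fingers were not fully open and pressed on the lid top. I'll back off at once and let them open.

{"name": "arm_command", "arguments": {
  "series": "0 0 -15 0 0;0 0 -25 0 0;0 0 0 0 0;0 0 0 0 0;0 0 0 0 0;0 0 0 0 0;0 0 0 0 0;0 0 0 0 0;0 0 0 0 0"
}}

```text
time_s: 15.32
tool_pos: [0.4705, 0.0021, 0.0743]
tool_rot: [-180.0, 0.1, -0.0]
force: [0.0, -0.0, -0.1]
grip_width: 0.087
grasp_force: 0.0
```

{"name": "arm_command", "arguments": {
  "series": "0 35 -20 0 0;0 35 -20 0 0;0 35 0 0 0;0 35 0 0 0;0 30 0 0 0;0 0 0 0 0"
}}

```text
time_s: 15.82
tool_pos: [0.4699, -0.1756, 0.1147]
tool_rot: [179.8, 0.0, -0.5]
force: [-0.6, -0.4, -0.6]
grip_width: 0.087
grasp_force: 0.0
```

```bash
python3 - <<'E'
from h import *
r,P=lid(.043,(330,190,395,255)); print(r)
print({k:telemetry.get_obs()[k] for k in("grip_width","force","tool_pos","time_s")})
go((r[0]-1,r[1]-1.9,110,r[4]),(r[0]-1,r[1]-1.9,33,r[4]))
E
```

```text
[471.8   4.3 110.1  64.5  -0.9]
{'grip_width': 0.08736196494509639, 'force': array([0.01152432, 0.21253955, 0.18001393]), 'tool_pos': array([ 0.47024023, -0.17179828,  0.11448962]), 'time_s': 15.8667}
leg [  -0.6 -174.2    4.5] turn 0.009 n 6 row [ -0.1 -29.    0.7] (turn after)
leg [ 0.  0. 77.] turn -0.0 n 3 row [ 0.   0.  25.7] (turn after)
```

{"name": "arm_command", "arguments": {
  "series": "0 -29 1 0.009 0;0 -29 1 0 0;0 -29 1 0 0;0 -29 1 0 0;0 -29 0 0 0;0 -29 0 0 0;0 0 20 0 0;0 0 25 0 0;0 0 20 0 0;0 0 9 0 0;0 0 3 0 0;0 0 0 0 0"
}}

```text
time_s: 16.87
tool_pos: [0.4719, 0.0067, 0.0336]
tool_rot: [-180.0, 0.1, -0.5]
force: [0.4, -0.3, 0.2]
grip_width: 0.0869
grasp_force: 0.0
```

{"name": "arm_command", "arguments": {
  "series": "0 0 0 0 255;0 0 0 0 255;0 0 0 0 255;0 0 0 0 255;0 0 0 0 255;0 0 0 0 255;0 0 -10 0 255;0 0 -30 0 255;0 0 -30 0 255;0 0 0 0 255",
  "squeeze": 25
}}

```text
time_s: 17.7
tool_pos: [0.4762, 0.0066, 0.1095]
tool_rot: [179.9, -0.5, -0.5]
force: [1.0, -0.4, 0.1]
grip_width: 0.0637
grasp_force: 25.0
```

```bash
python3 - <<'E'
from h import *
print(telemetry.get_obs()["grip_width"])
go((440,-164,100,1),(440,-164,15,1))
E
```

```text
0.06371981677616473
leg [-34.7 170.9   9.5] turn -0.026 n 6 row [-5.8 28.5  1.6] (turn after)
leg [ 0.  0. 85.] turn -0.0 n 3 row [ 0.   0.  28.3] (turn after)
```

{"name": "arm_command", "arguments": {
  "series": "-5.8 28.5 0 0 255;-5.8 28.5 0 0 255;-5.8 28.5 0 0 255;-5.8 28.5 0 0 255;-5.8 28.5 1 0 255;-5.8 28.5 1 -0.026 255;0 0 25 0 255;0 0 30 0 255;0 0 20 0 255;0 0 6 0 255;0 0 3 0 255;0 0 0 0 255"
}}

```text
time_s: 18.7
tool_pos: [0.4361, -0.1644, 0.0181]
tool_rot: [-180.0, 0.0, 1.0]
force: [-0.6, 0.4, -0.9]
grip_width: 0.0635
grasp_force: 25.0
```

{"name": "arm_command", "arguments": {
  "series": "0 0 2.5 0 255;0 0 2 0 255;0 0 1 0 255;0 0 0 0 255;0 0 0 0 255"
}}

```text
time_s: 19.12
tool_pos: [0.4366, -0.1649, 0.013]
tool_rot: [180.0, -0.1, 1.0]
force: [0.7, -0.3, -0.0]
grip_width: 0.0638
grasp_force: 25.0
```

{"name": "arm_command", "arguments": {
  "series": "0 0 1 0 255;0 0 0.5 0 255;0 0 0 0 150;0 0 0 0 0;0 0 0 0 0;0 0 0 0 0;0 0 0 0 0;0 0 0 0 0;0 0 0 0 0;0 0 -20 0 0;0 0 -40 0 0;0 0 -40 0 0;0 0 -30 0 0;0 0 0 0 0"
}}

```text
time_s: 20.28
tool_pos: [0.4402, -0.1662, 0.1474]
tool_rot: [179.7, -0.6, 1.0]
force: [1.5, -0.6, 0.7]
grip_width: 0.0874
grasp_force: 0.0
```

```bash
python3 - <<'E'
from h import *
go((463,249,150,1),(463,249,150,15.5),(463,249,53,15.5))
E
```

```text
leg [  29.8 -414.8   -2.6] turn -0.001 n 13 row [  2.3 -31.9  -0.2] (turn after)
leg [0. 0. 0.] turn -0.253 n 1 row [0. 0. 0.] (turn after)
leg [ 0.  0. 97.] turn -0.0 n 3 row [ 0.   0.  32.3] (turn after)
```

{"name": "arm_command", "arguments": {
  "series": "2.3 -31.9 0 0 0;2.3 -31.9 0 0 0;2.3 -31.9 0 0 0;2.3 -31.9 0 0 0;2.3 -31.9 0 0 0;2.3 -31.9 0 0 0;2.3 -31.9 0 0 0;2.3 -31.9 0 0 0;2.3 -31.9 0 0 0;2.3 -31.9 0 0 0;2.3 -31.9 0 0 0;2.3 -31.9 0 0 0;2.3 -31.9 0 0 0;0 0 0 -0.085 0;0 0 0 -0.085 0;0 0 0 -0.083 0;0 0 0 0 0;0 0 0 0 0"
}}

```text
time_s: 21.78
tool_pos: [0.4587, 0.2503, 0.1404]
tool_rot: [-180.0, 0.0, 15.3]
force: [0.6, 0.6, -0.5]
grip_width: 0.0869
grasp_force: 0.0
```

```bash
python3 - <<'E'
from h import *
t=cams.read_camera("top"); r,P=lid(.021,(385,190,460,275),t); print("tray lid",r)
go((463,249,53,15.5))
E
```

```text
tray lid [ 436.  -162.8  108.1   64.8   -0.6]
leg [ 3.8  2.3 87.5] turn -0.003 n 3 row [ 1.3  0.8 29.2] (turn after)
```

The warped lid is in the tray at (436,-163), centre (440,-164), with a flat outline. Now the second lid.

{"name": "arm_command", "arguments": {
  "series": "1.3 0.8 10 0 0;1.3 0.8 20 0 0;1.2 0.7 25 0 0;0 0 18 0 0;0 0 10 0 0;0 0 4.5 0 0;0 0 0 0 0;0 0 0 0 0",
  "squeeze": 20
}}

```text
time_s: 22.5
tool_pos: [0.4636, 0.2496, 0.0539]
tool_rot: [-180.0, -0.0, 15.4]
force: [0.2, -0.4, 0.7]
grip_width: 0.0869
grasp_force: 0.0
```

{"name": "arm_command", "arguments": {
  "series": "0 0 0 0 255;0 0 0 0 255;0 0 0 0 255;0 0 0 0 255;0 0 0 0 255;0 0 0 0 255;0 0 0 0 255;0 0 0 0 255"
}}

```text
time_s: 23.17
tool_pos: [0.4632, 0.2496, 0.0538]
tool_rot: [-180.0, -0.0, 15.5]
force: [-1.1, 0.2, 4.9]
grip_width: 0.0641
grasp_force: 20.0
```

{"name": "arm_command", "arguments": {
  "series": "-2.9 0 -4.1 0 255;-5.7 0 -8.2 0 255;-5.7 0 -8.2 0 255;-5.7 0 -8.2 0 255;0 0 -15 0 255;0 0 -25 0 255;0 0 -20 0 255;0 0 0 0 255;0 0 0 0 255"
}}

```text
time_s: 23.92
tool_pos: [0.4439, 0.2435, 0.1427]
tool_rot: [179.9, -0.1, 15.4]
force: [0.1, 0.1, -2.4]
grip_width: 0.0641
grasp_force: 20.0
```

```bash
python3 - <<'E'
from h import *
go((467,2,135,15.5),(467,2,135,0),(467,2,70,0))
E
```

```text
leg [-42.  239.    7.7] turn -0.001 n 8 row [-5.3 29.9  1. ] (turn after)
leg [0. 0. 0.] turn 0.271 n 1 row [0. 0. 0.] (turn after)
leg [ 0.  0. 65.] turn -0.0 n 2 row [ 0.   0.  32.5] (turn after)
```

{"name": "arm_command", "arguments": {
  "series": "-5.3 29.9 1 0 255;-5.3 29.9 1 0 255;-5.3 29.9 1 0 255;-5.3 29.9 1 0 255;-5.3 29.9 1 0 255;-5.3 29.9 1 0 255;-5.3 29.9 1 0 255;-5.3 29.9 1 0 255;0 0 0 0.09 255;0 0 10 0.09 255;0 0 20 0.09 255;0 0 20 0 255;0 0 12 0 255;0 0 0 0 255;0 0 0 0 255"
}}

```text
time_s: 25.17
tool_pos: [0.4655, 0.0023, 0.0711]
tool_rot: [-180.0, 0.2, 0.0]
force: [-0.3, -0.1, -1.7]
grip_width: 0.0637
grasp_force: 20.0
```

{"name": "arm_command", "arguments": {
  "series": "0 0 3 0 255;0 0 4 0 255;0 0 4 0 255;0 0 4 0 255;0 0 4 0 255;0 0 4 0 255;0 0 4 0 255;0 0 4 0 255;0 0 3 0 255;0 0 2 0 255;0 0 0 0 255;0 0 0 0 255",
  "squeeze": 8
}}

```text
time_s: 26.17
tool_pos: [0.4659, 0.0021, 0.0356]
tool_rot: [-180.0, 0.1, -0.0]
force: [0.6, 0.2, -0.6]
grip_width: 0.064
grasp_force: 8.0
```

{"name": "arm_command", "arguments": {
  "series": "0 0 2 0 255;0 0 1.5 0 255;0 0 1.5 0 255;0 0 1 0 255;0 0 0 0 255;0 0 0 0 255",
  "squeeze": 5
}}

```text
time_s: 26.67
tool_pos: [0.4665, 0.002, 0.03]
tool_rot: [180.0, 0.0, -0.0]
force: [0.2, -0.4, -2.0]
grip_width: 0.0637
grasp_force: 5.0
```

{"name": "arm_command", "arguments": {
  "series": "0 0 1 0 255;0 0 0.5 0 255;0 0 0 0 255;0 0 0 0 255",
  "squeeze": 4
}}

```text
time_s: 27.0
tool_pos: [0.4668, 0.002, 0.0289]
tool_rot: [180.0, 0.0, -0.0]
force: [-1.3, -0.3, 3.7]
grip_width: 0.0641
grasp_force: 4.0
```

{"name": "arm_command", "arguments": {
  "series": "0 0 0 0 150;0 0 0 0 0;0 0 0 0 0;0 0 0 0 0;0 0 0 0 0;0 0 0 0 0;0 0 0 0 0;0 0 -25 0 0;0 0 -40 0 0;0 30 -20 0 0;0 35 0 0 0;0 35 0 0 0;0 35 0 0 0;0 35 0 0 0;0 0 0 0 0;0 0 0 0 0"
}}

```text
time_s: 28.33
tool_pos: [0.4663, -0.17, 0.1134]
tool_rot: [-180.0, 0.0, -0.3]
force: [0.7, 1.8, 0.4]
grip_width: 0.087
grasp_force: 0.0
```

```bash
python3 - <<'E'
from h import *
t=cams.read_camera("top"); cv2.imwrite("pics/t6.png",t)
r,P=lid(.043,(330,190,395,255),t); print("lid",r)
b=lid(.024,(340,130,400,200),cv2.imread("pics/top0.png"),(100,120,50),(125,255,255)); print("base",b[0])
b2=lid(.032,(340,130,400,200),t,(100,120,50),(125,255,255)); print("base now,z32",b2[0])
# left, lower sides of base by lines
print(telemetry.get_obs()["tool_pos"])
x,y=471,2
go((r[0]-1.,r[1]-2,110,r[4]),(r[0]-1.,r[1]-2,33,r[4]))
# view crop
cv2.imwrite("pics/t6c.png",cv2.resize(t[140:260,335:455],None,fx=5,fy=5,interpolation=cv2.INTER_CUBIC))
E
```

```text
lid [469.    4.1 109.9  64.6  -0.6]
base [623.1 -24.  111.9  64.6  -6. ]
base now,z32 [621.8 -23.4 111.8  64.3  -6. ]
[ 0.46659311 -0.16796793  0.11341331]
leg [   1.1 -170.1    3.4] turn 0.009 n 6 row [  0.2 -28.3   0.6] (turn after)
leg [ 0.  0. 77.] turn -0.0 n 3 row [ 0.   0.  25.7] (turn after)
```

View pics/t6c.png

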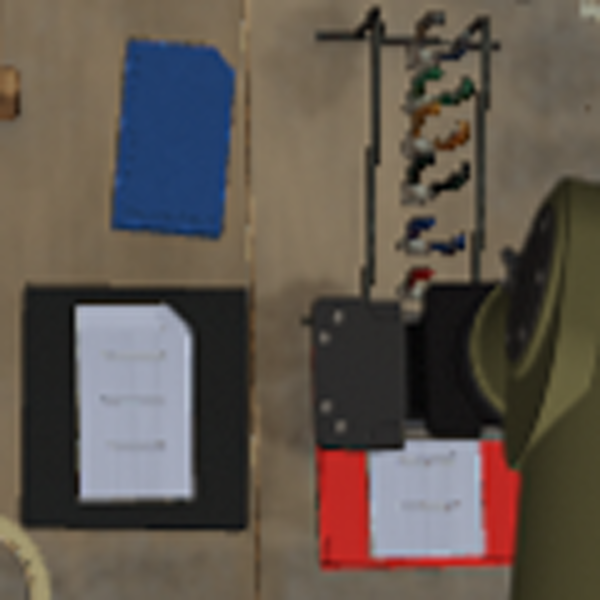

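The view shows the lid flat on the plate with its cut corner at upper right like the base's, and the warped lid in the tray. I'll fit the side lines to get the relative yaw before regripping.

```bash
python3 - <<'E'
from h import *
t=cv2.imread("pics/t6.png")
def sides(name,r,P):
    cx,cy,w,h,a=r; th=np.radians(a); U=np.array([[np.cos(th),np.sin(th)],[-np.sin(th),np.cos(th)]])
    Q=(P-[cx,cy])@U.T
    for s,i,lim,sg in(("+y",1,38,1),("-y",1,38,-1),("+x",0,15,1),("-x",0,15,-1)):
        half=(h if i else w)/2
        S=Q[(np.abs(Q[:,1-i])<lim)&(Q[:,i]*sg>half-5)]
        k=np.polyfit(S[:,1-i],S[:,i],1)
        print(name,s,"off",round(k[1],2),"ang",round(a+np.degrees(np.arctan(k[0]))*(1 if i else -1),2))
for n,a in(("lid",(.043,(330,190,395,255),t)),("base",(.024,(340,130,400,200),t,(100,120,50),(125,255,255)))):
    r,P=lid(*a); print(n,r); sides(n,r,P)
E
```

```text
lid [469.    4.1 109.9  64.6  -0.6]
lid +y off 29.88 ang -0.06
lid -y off -31.86 ang -1.19
lid +x off 54.88 ang -0.6
lid -x off -53.62 ang 7.46
base [623.4 -24.  112.4  64.6  -6. ]
base +y off 30.92 ang -5.96
base -y off -31.04 ang -5.84
base +x off 54.32 ang -8.24
base -x off -54.89 ang -8.99
```

{"name": "arm_command", "arguments": {
  "series": "0.3 -28.3 0 0 0;0.3 -28.3 0 0 0;0.3 -28.3 0 0 0;0.3 -28.3 0 0 0;0.2 -28.3 0 0 0;0 -28.3 0 0 0;0 0 20 0 0;0 0 25 0 0;0 0 20 0 0;0 0 11 0 0;0 0 4 0 0;0 0 0 0 0;0 0 0 0 0",
  "squeeze": 25
}}

```text
time_s: 29.47
tool_pos: [0.4687, 0.0024, 0.0343]
tool_rot: [-180.0, -0.1, 0.0]
force: [-0.4, -0.3, 0.5]
grip_width: 0.0868
grasp_force: 0.0
```

{"name": "arm_command", "arguments": {
  "series": "0 0 0 0 255;0 0 0 0 255;0 0 0 0 255;0 0 0 0 255;0 0 0 0 255;0 0 0 0 255;0 0 0 0 255"
}}

```text
time_s: 30.05
tool_pos: [0.4685, 0.0017, 0.034]
tool_rot: [180.0, -0.0, -0.0]
force: [-0.3, -0.7, 4.6]
grip_width: 0.0638
grasp_force: 25.0
```

```bash
python3 - <<'E'
from h import *
o=telemetry.get_obs(); p=o["tool_pos"]*1e3; print(p,o["tool_rot"],o["grip_width"],o["force"])
go((p[0],p[1],100,0),(p[0]+154.5,-24.9,100,0),(p[0]+154.5,-24.9,100,-5.4),(p[0]+154.5,-24.9,46,-5.4))
E
```

```text
[468.51539838   1.69913772  34.02477184] [ 1.79977413e+02 -3.02552671e-02 -2.33678948e-02] 0.06384876750586647 [-0.25728845 -0.71367998  4.56035965]
leg [  0.   0. -66.] turn -0.0 n 2 row [  0.   0. -33.] (turn after)
leg [154.5  26.6   0. ] turn -0.0 n 5 row [30.9  5.3  0. ] (turn after)
leg [0. 0. 0.] turn 0.094 n 1 row [0. 0. 0.] (turn after)
leg [ 0.  0. 54.] turn -0.0 n 2 row [ 0.  0. 27.] (turn after)
```

{"name": "arm_command", "arguments": {
  "series": "0 0 -10 0 255;0 0 -25 0 255;0 0 -31 0 255;30.9 5.3 0 0 255;30.9 5.3 0 0 255;30.9 5.3 0 0 255;30.9 5.3 0 0 255;30.9 5.4 0 0 255;0 0 0 0.094 255;0 0 10 0 255;0 0 20 0 255;0 0 14 0 255;0 0 5 0 255;0 0 0 0 255;0 0 0 0 255;0 0 0 0 255"
}}

```text
time_s: 31.38
tool_pos: [0.6231, -0.0247, 0.0516]
tool_rot: [180.0, -0.1, -5.4]
force: [-0.1, -0.7, -1.7]
grip_width: 0.0635
grasp_force: 25.0
```

```bash
python3 - <<'E'
from h import *
o=telemetry.get_obs(); print(o["tool_pos"],o["tool_rot"],o["force"])
t=cv2.resize(cams.read_camera("top")[135:205,335:405],None,fx=6,fy=6,interpolation=cv2.INTER_CUBIC)
s=cv2.resize(cams.read_camera("scene")[155:215,285:355],None,fx=5.4,fy=5.4,interpolation=cv2.INTER_CUBIC)
c=np.zeros((420,800,3),np.uint8);c[:,:420]=t;c[:s.shape[0],420:420+s.shape[1]]=s
cv2.imwrite("pics/h7.png",c)
go((623,-24.9,46,-5.4))
E
```

```text
[ 0.62314807 -0.02470036  0.05164739] [ 1.79990171e+02 -8.51876006e-02 -5.36563090e+00] [-0.10506644 -0.66270613 -1.74827829]
leg [-0.4  0.2  5.8] turn 0.0 n 1 row [-0.4  0.2  5.8] (turn after)
```

View pics/h7.png

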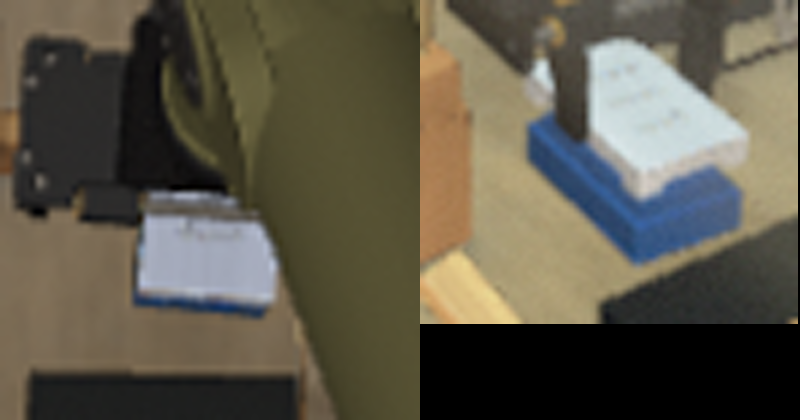

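The lid hovers over the base, aligned with it. In the scene crop its near corners are at about (632,172) and (748,130), above the deck corners at (640,225) and (741,190). I'll check these numerically in both views.

```bash
python3 - <<'E'
from h import *
np.set_printoptions(precision=1,suppress=True)
S=lambda x,y:((x-420+.5)/5.4+285-.5,(y+.5)/5.4+155-.5); T=lambda x,y:((x+.5)/6+335-.5,(y+.5)/6+135-.5)
for n,f,cam,pts in(("scene",S,"scene",{"deck -x+y":((638,224),.024),"deck -x-y":((741,188),.024),"lid -x+y":((632,172),.0606),"lid -x-y":((748,130),.0606)}),
                   ("top",T,"top",{"lid -x+y":((138,292),.0606),"lid -x-y":((274,304),.0606),"bottom -x+y":((135,305),.0),"bottom -x-y":((266,317),.0)})):
    for k,(p,z) in pts.items(): print(n,k,onz(cam,f(*p),z)*1e3)
for nm,c,z,b in(("deck pred",(623,-24.9),24,0),("lid pred",(623.1,-24.7),60.6,0)):
    th=np.radians(-5.4);M=np.array([[np.cos(th),-np.sin(th)],[np.sin(th),np.cos(th)]])
    print(nm,c+M@[-55,32],c+M@[-55,-32])
E
```

```text
scene deck -x+y [574.7   9.5  24. ]
scene deck -x-y [567.7 -51.3  24. ]
scene lid -x+y [571.1  16.9  60.6]
scene lid -x-y [565.3 -51.6  60.6]
top lid -x+y [571.1  13.3  60.6]
top lid -x-y [564.8 -50.4  60.6]
top bottom -x+y [574.2  11.3   0. ]
top bottom -x-y [567.6 -52.7   0. ]
deck pred [571.3  12.1] [565.2 -51.6]
lid pred [571.4  12.3] [565.3 -51.4]
```

{"name": "arm_command", "arguments": {
  "series": "2.1 1 2 0 255;0 0 4 0 255;0 0 2.5 0 255;0 0 0 0 255;0 0 0 0 255"
}}

```text
time_s: 31.9
tool_pos: [0.6243, -0.026, 0.0417]
tool_rot: [180.0, 0.0, -5.4]
force: [-0.6, 0.4, -1.4]
grip_width: 0.0634
grasp_force: 25.0
```

{"name": "arm_command", "arguments": {
  "series": "0 0 1 0 255;0 0 1 0 255;0 0 1 0 255;0 0 0 0 255;0 0 0 0 255"
}}

```text
time_s: 32.32
tool_pos: [0.6246, -0.026, 0.0391]
tool_rot: [180.0, 0.0, -5.4]
force: [-0.0, -0.6, -1.2]
grip_width: 0.064
grasp_force: 25.0
```

Feet are already below the register's top with no contact force. I'll continue down.

{"name": "arm_command", "arguments": {
  "series": "0 0 1 0 255;0 0 1 0 255;0 0 1 0 255;0 0 0 0 255;0 0 0 0 255"
}}

```text
time_s: 32.73
tool_pos: [0.6246, -0.026, 0.036]
tool_rot: [180.0, 0.0, -5.4]
force: [-0.1, -0.1, -1.5]
grip_width: 0.0638
grasp_force: 25.0
```

{"name": "arm_command", "arguments": {
  "series": "0 0 1 0 255;0 0 1 0 255;0 0 0 0 255;0 0 0 0 255"
}}

```text
time_s: 33.07
tool_pos: [0.6246, -0.026, 0.034]
tool_rot: [180.0, 0.0, -5.4]
force: [-0.7, -0.8, -2.0]
grip_width: 0.0635
grasp_force: 25.0
```

{"name": "arm_command", "arguments": {
  "series": "0 0 1 0 255;0 0 0.5 0 255;0 0 0 0 255;0 0 0 0 255"
}}

```text
time_s: 33.4
tool_pos: [0.6248, -0.026, 0.0331]
tool_rot: [180.0, -0.0, -5.4]
force: [-2.0, -0.4, 2.3]
grip_width: 0.064
grasp_force: 25.0
```

{"name": "arm_command", "arguments": {
  "series": "0 0 0.5 0 255;0 0 0 0 255;0 0 0 0 255"
}}

```text
time_s: 33.65
tool_pos: [0.6249, -0.0259, 0.0331]
tool_rot: [180.0, -0.0, -5.4]
force: [-3.1, -0.5, 6.2]
grip_width: 0.064
grasp_force: 25.0
```

It went solid at z = 33.1 mm, exactly the seated height. Now I'll release, retreat and check.

{"name": "arm_command", "arguments": {
  "series": "0 0 -0.5 0 255;0 0 0 0 150;0 0 0 0 0;0 0 0 0 0;0 0 0 0 0;0 0 0 0 0;0 0 0 0 0;0 0 0 0 0;0 0 -20 0 0;0 0 -35 0 0;0 0 -40 0 0;-30 25 0 0 0;-30 25 0 0 0;-20 28 0 0 0;-10 28 0 0 0;-10 28 0 0 0;0 28 0 0 0;0 0 0 0 0;0 0 0 0 0"
}}

```text
time_s: 35.23
tool_pos: [0.5093, -0.18, 0.1276]
tool_rot: [180.0, -0.0, -5.6]
force: [-0.1, 0.9, -0.2]
grip_width: 0.087
grasp_force: 0.0
```

```bash
python3 - <<'E'
from h import *
t=cams.read_camera("top"); cv2.imwrite("pics/t8.png",t)
r,P=lid(.042,(340,130,400,200),t); print("base lid",r)
r,P=lid(.021,(385,190,460,275),t); print("tray lid",r)
s=cams.read_camera("scene"); cv2.imwrite("pics/s8.png",s)
h=cv2.cvtColor(s,cv2.COLOR_BGR2HSV); print("tape px",proj("top",[.37,.1,.025]))
d=cv2.absdiff(t,cv2.imread("pics/top0.png")).max(2); print("diff tape region",d[238:280,308:348].max(),"tin/jar region",d[140:205,205:255].max())
b=cv2.inRange(h,(100,120,50),(125,255,255))[160:215,300:350]; print("blue px scene",(b>0).sum())
o=telemetry.get_obs();print(o["tool_pos"],o["force"],o["time_s"])
E
```

```text
base lid [624.7 -24.  113.6  65.3  -5.3]
tray lid [ 436.  -162.8  108.1   64.8   -0.6]
tape px [327.54681792 255.59021568]
diff tape region 5 tin/jar region 36
blue px scene 194
[ 0.51020851 -0.17682153  0.12768534] [-0.39044117  0.81759238 -0.16070309] 35.3333
```

```bash
python3 -c "
from cell import env
print(env.sign_off())"
```

```text
the job is handed in; nothing more can be done
None
```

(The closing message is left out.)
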